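Load a reagent cassette up the analyser's ramp

ROBOT

A 6-joint arm with a two-finger parallel gripper is mounted at the origin on the work surface. World frame = base frame: x ahead of the robot, y to its left, z up, the work surface at z = 0. Lengths are in m, angles in degrees, forces in N, time in s.
With the tool pointing down it reaches from about 0.325 to 1 m from the base axis. Payload 5.1 kg.
Tool frame: the origin (TCP) lies on the mounting face of the last link; the fingertips stand 173 mm ahead of it and the grasp point (between the pads) lies 155 mm ahead of it; y points along the fingers, z is the direction in which the jaws open and shut, and the axes are right-handed (so a half turn about y gives the same grasp; the last joint's range is limited). The gripper opens to 85 mm and grips with 20 to 120 N. Pads are 22 mm wide; open, the fingers measure 114 mm over their backs; the gripper's body (76 mm by 85 mm) begins 54 mm behind the grasp point. The pads swing forward as they close: fully open they stand 13 mm farther back than shut.
Start: joints at [65.397, 7.093, 94.555, -0, 78.352, -4.733], TCP at [0.221, 0.611, 0.405] pointing down, gripper open.
Joint ranges: [-149.61, 149.61], [-58.7, 133.49], [1.44, 155.28], [-77.14, 257.14], [18.33, 153.61], [-166.67, 166.67]. Speed limits (degrees/s): [147.25, 147.25, 180, 180, 180, 180].

INTERFACE

Orientations are given as a 3x3 rotation matrix whose columns are the frame's x, y, z axes.
In Python, from plant import bot, capture, camera_info, workorder gives the robot as it stands. The module is installed in compiled form; this text tells all that it offers.
- The arm moves only by the shell command python3 -m creep 'ROWS' [OPENING] [FORCE]. ROWS is text: rows parted by semicolons, each of 4 numbers parted by spaces: the shift along the tool's x, y, z in mm, then the turn about the tool's y in degrees. A call has 1 to 12 rows; each row is the pose to reach, as a shift and turn from the pose measured when the call began, along the tool's axes at that moment; what a row does not reach only later rows make up. A row lasts 1/10 s, in which the tool goes at most 50 mm and 8.59 degrees, less where a joint would pass 70% of its speed; a pose out of reach is approached as far as the arm can. A call with a gripper value outside its range is refused whole. OPENING is the opening, from 0 (shut) to 1 (fully open), set as the call begins (- or left out, the last holds). The fingers move at their own pace and stop on an object; FORCE is the grip in N (left out, the last holds). Time passes only in rows, so rows that repeat a pose let the fingers close. It gives the time, the measured TCP pose, the force and the opening at its end, in the units of the state.
- bot.get_state(): the state, without advancing time (a new reading comes with each control period).
- capture(name): name is "scene" or "top" or "wrist"; returns the picture (480x640x3 uint8, red, green, blue); there is no depth.
- camera_info(name): a dict with "fx", "fy", "cx", "cy" (pixels), "dist_coeffs" ([k1, k2, p1, p2, k3] as OpenCV has them; the pictures are not rectified), "camera_from_world" (4x4, takes a point from world to camera coordinates); the wrist camera has in their place "hand_eye" (4x4, takes a point from camera to tool coordinates, whose origin is the TCP and whose axes are the tool frame's). Camera axes: x right, y down, z forward; pixel columns grow to the right and rows downward; lengths in m; the calibration is good to about 2 mm. A picture is of the moment at which its call begins: read the wrist's pose just before it. camera_info takes no time and is no camera call.
- workorder.finish_job(): hands the job in, once; it reports no verdict.
The state is a dict: "time_s": time; "joints": joint angles; "qd": joint speeds; "joint_efforts": joint torques, N m; "position": TCP position; "eef_rot": TCP orientation; "wrist_force": force on the tool from outside, world axes, zero at the start; "moment": the same for the moment, N m; "grip_width": finger opening in m.
Only numpy, scipy, OpenCV 4.12 (cv2) and the standard library are available. Lean on these libraries where they do the work, as an engineer would, in place of code of your own. Each camera call takes 0.05 s, during which the arm holds its last target. There are 200 camera calls.

TASK

Set the blue reagent cassette on the low end of the analyser's loading ramp, between the blue guides, then push it up the ramp, keeping it on the surface, until it presses the yellow sprung stop back far enough for the red catches to spring up behind it. Push steadily by feel and never ram the stop: it has been clamped at an unknown place and must not be loaded beyond 20 N. Leave the cassette resting there, held against the stop, with everything else on the counter left where it was.

Things in the scene. Friction and masses are not known exactly. Their poses are not given: they have to be found in the camera images.
- cassette_grip (a point): blue reagent cassette, 100 long (its x) x 60 wide (y) x 26 high, 0.28-0.42 kg, ends alike, with a white grip fin in the middle of its flat top: 44 long (x) x 12 thick (y) x 28 high, top 54 above the underside. Point: on the fin's mid-plane, 46 above the underside, where to pinch it. z up. Starts flat on the counter, robot's side of the ramp, roughly along it. Lengths in mm.
- ramp_foot (a point): middle of the lower edge of the analyser's white loading ramp, on its surface, 8 above the counter. x points level in the uphill direction, y across, z up. The ramp is 400 long, 150 wide, climbs at 0.14 rad; cassette friction on it about 0.5 to 0.7, so it stays where left. 25 beyond its top stands the white housing, 150 tall. Lengths in mm.
- guides_start (a point): point on the ramp's surface, mid-lane, 150 up the slope from the foot edge, where the two blue guides (14 high, 8 thick) become parallel, 64 apart, up to the top: 2 spare on either side of the cassette. Below here they spread evenly to 112 apart at the foot. Lengths in mm.
- stop_unit: fixed frame of the stop unit: origin on the ramp's surface, mid-lane, 200 up the slope from the foot edge; x UP along the slope, z square to the ramp. An orange block across the lane, with stop and catches, has been clamped anywhere in a 40 range along x: this setting is NOT measured; find it by feel. Do not load the stop beyond 20 N, nor push on the unit itself. Lengths in mm.
- stop_low (a point): where the middle of the stop's face is if the block is at its lowest setting (it may be up to 40 further up the slope); 16 above the ramp. The stop is a yellow sprung plate facing downhill, 46 wide, 4 to 28 above the ramp. It yields at 4 N, then 0.8 N per mm more, and is solid after 8 (10 N). Lengths in mm.
- catch_low (a point): where the catches' uphill faces are at the lowest setting (up to 40 further up, always 97 below the free stop face). Two red spring wedges 24 either side of mid-lane, 10 wide, 6 high, slopes reaching 26 downhill. The cassette rides over them (about 1 N); once it presses the stop back just over 3 they spring up behind it and hold it. Lengths in mm.
- push_point (a point): on the ramp's surface, mid-lane, 20 up the slope from its foot: the cassette's trailing end lies about here when it is set down. Pushing that end 8 or more above the ramp near mid-lane leaves the catches free to rise. A steady 8 to 10 N sets the cassette behind the catches, 12 to 14 N brings the stop up solid. Lengths in mm.
- strip_jar: bystander: white screw-cap jar, 32 across, 50 tall (mm); origin at the centre of its underside
- strip_jar2: bystander: second white screw-cap jar, 32 across, 50 tall (mm); origin at the centre of its underside
- meter: bystander: black hand-held meter lying flat, 95 x 56 x 16 (mm); origin at the centre of its underside
- lancet_box: bystander: yellow carton with a green band, 110 x 70 x 40 tall (mm); origin at the centre of its underside
- swab_box: bystander: white carton with a blue band, 75 x 50 x 50 tall (mm); origin at the centre of its underside
- lancing_pen: bystander: blue pen-shaped lancing device, 110 long, 12 thick (mm); origin on its axis line at counter level
- glove_box: bystander: white and blue glove carton, 150 x 90 x 70 tall (mm); origin at the centre of its underside
Things that resemble listed ones, but are neither listed nor needed, are in the scene too. Of the things shaped like the part that bears cassette_grip, the blue one is meant.

How it is judged (in metres and radians):
On the way, in this order (a step that is already met when the one before it is completed fails the run):
1. the cassette lies on the low end of the ramp between the guides (x of cassette_grip in the frame of stop_unit between -0.21 and -0.09 m and y of cassette_grip in the frame of stop_unit between -0.02 and 0.02 m and z of cassette_grip in the frame of stop_unit between 0.03 and 0.062 m and angle between the x axis of cassette and the x axis of stop_unit, either way round below 0.2 rad), for 0.2 s.
2. the cassette slides up the parallel part of the ramp, on its surface between the guides (x of cassette_grip in the frame of stop_unit between -0.05 and 0.02 m and y of cassette_grip in the frame of stop_unit between -0.006 and 0.006 m and z of cassette_grip in the frame of stop_unit between 0.036 and 0.06 m and angle between the x axis of cassette and the x axis of stop_unit, either way round below 0.1 rad), for 0.1 s.
At the end, for the whole second after the job is handed in: The cassette lies at rest at the top of the ramp, flat on it between the guides (within 6 mm of the middle line, aligned within 0.06 rad), held behind the catches so that the sprung stop presses on it with more than 3 N (contact force between cassette and buffer_c0 above 3 N and x of cassette_grip in the frame of stop_unit between 0.03 and 0.12 m and y of cassette_grip in the frame of stop_unit between -0.006 and 0.006 m and z of cassette_grip in the frame of stop_unit between 0.04 and 0.052 m and angle between the x axis of cassette and the x axis of stop_unit, either way round below 0.06 rad and linear speed of cassette below 0.01 m/s); the robot touches nothing.
It fails at once if the stop unit loaded beyond 20 N by the cassette (contact force between cassette and stop_unit above 20 N).
It fails at once if the robot touches the stop unit with more than 5 N (contact force between any of the fingers, the arm and stop_unit above 5 N).
It fails at once if another thing on the counter is moved by more than 30 mm (distance of any of strip_jar, strip_jar2, meter, lancet_box, swab_box, lancing_pen, glove_box from where it was at the start of the episode above 0.03 m).
It also fails if it takes over 58 s, if anything falls off the work surface, if the arm or the gripper's body presses on something with over 40 N, if the wrist force passes 120 N, or if a joint passes its speed limit or range.

## Working session

There is one attempt and no reset: what is moved stays moved. The work goes in short steps, Python scripts to look and compute and a shell command to move; the robot and the scene stay as the last step left them, time stands still between calls to the robot, and variables do not carry over. Pictures are saved under pics/ and viewed, about 8 in all and at most 12, crops included, and the job is handed in when it is done.

```bash
mkdir -p pics; python3 - <<'E'
from plant import bot,capture,camera_info
import cv2,json
for n in("scene","top"):
    im=capture(n); cv2.imwrite(f"pics/{n}0.png",im[:,:,::-1])
    print(n,camera_info(n))
print(camera_info("wrist"))
print(bot.get_state())
E
```

```text
scene {'fx': 510.37077612882734, 'fy': 510.37077612882734, 'cx': 325.8877508823913, 'cy': 248.83342202573684, 'dist_coeffs': array([-0.08239714,  0.        ,  0.        ,  0.        ,  0.        ]), 'camera_from_world': array([[ 0.72162993,  0.69222305, -0.00880284, -0.32618939],
       [ 0.50577342, -0.53585682, -0.67605526, -0.25370556],
       [-0.4726981 ,  0.48340947, -0.73679834,  1.58207122],
       [ 0.        ,  0.        ,  0.        ,  1.        ]])}
top {'fx': 481.6704620727544, 'fy': 481.6704620727544, 'cx': 327.2088614693989, 'cy': 238.88473611599693, 'dist_coeffs': array([-0.09737787,  0.        ,  0.        ,  0.        ,  0.        ]), 'camera_from_world': array([[ 1.57620809e-02, -9.99875755e-01, -1.78626558e-04,
        -1.07642675e-01],
       [-9.86634100e-01, -1.55243602e-02, -1.62210196e-01,
         5.55962437e-01],
       [ 1.62187269e-01,  2.73300928e-03, -9.86756211e-01,
         1.08057793e+00],
       [ 0.00000000e+00,  0.00000000e+00,  0.00000000e+00,
         1.00000000e+00]])}
{'fx': 382.3024836385103, 'fy': 382.3024836385103, 'cx': 318.5497000655945, 
[... 545 characters left out ...]
1,  1.99575583e-04,
        7.83520910e+01, -4.73348330e+00]), 'qd': array([ 0.04540695,  0.00336819, -0.18276006,  0.00519191, -0.08348865,
       -0.0014694 ]), 'joint_efforts': array([ 2.53938488e-04, -4.24931824e+01, -3.66653609e+01, -6.12135136e-05,
        3.94178292e-03,  9.79150798e-06]), 'position': array([0.220858  , 0.61109141, 0.40357416]), 'eef_rot': array([[ 9.40472516e-01, -7.89240766e-04,  3.39868832e-01],
       [-3.39869711e-01, -1.71546840e-03,  9.40470965e-01],
       [-1.59223782e-04, -9.99998217e-01, -1.88158992e-03]]), 'wrist_force': array([ 0.11678869,  0.05405876, -0.23999025]), 'moment': array([0.01452046, 0.04921254, 0.00949813]), 'grip_width': 0.08556473837196858}
```

View pics/top0.png

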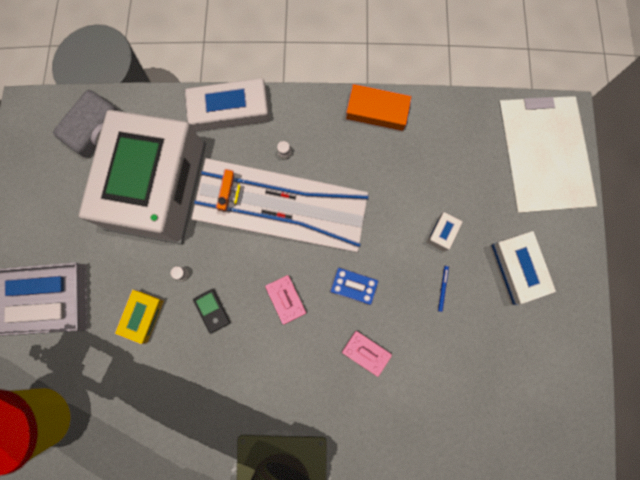

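View pics/scene0.png

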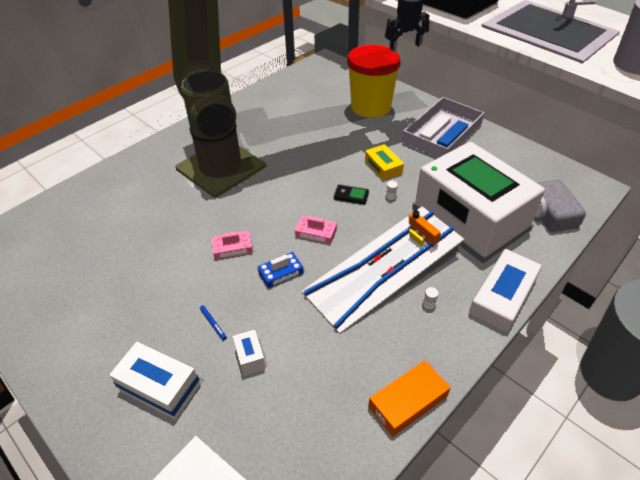

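```bash
cat > h.py <<'E'
import cv2,numpy as np
def crop(src,dst,x0,y0,x1,y1,s):
    im=cv2.imread(src) if isinstance(src,str) else src
    c=cv2.resize(im[y0:y1,x0:x1],None,fx=s,fy=s,interpolation=cv2.INTER_CUBIC)
    for x in range((x0+9)//10*10,x1,10):
        cv2.line(c,(int((x-x0)*s),0),(int((x-x0)*s),12 if x%50==0 else 5),(0,255,255),1)
        if x%50==0: cv2.putText(c,str(x),(int((x-x0)*s)+2,12),0,.4,(0,255,255),1)
    for y in range((y0+9)//10*10,y1,10):
        cv2.line(c,(0,int((y-y0)*s)),(12 if y%50==0 else 5,int((y-y0)*s)),(0,255,255),1)
        if y%50==0: cv2.putText(c,str(y),(2,int((y-y0)*s)-2),0,.4,(0,255,255),1)
    cv2.imwrite(dst,c)
E
python3 - <<'E'
from h import *
crop("pics/top0.png","pics/topc.png",190,150,400,310,3.75)
crop("pics/scene0.png","pics/scenec.png",250,190,470,335,3.6)
E
```

```text
(no output)
```

View pics/topc.png

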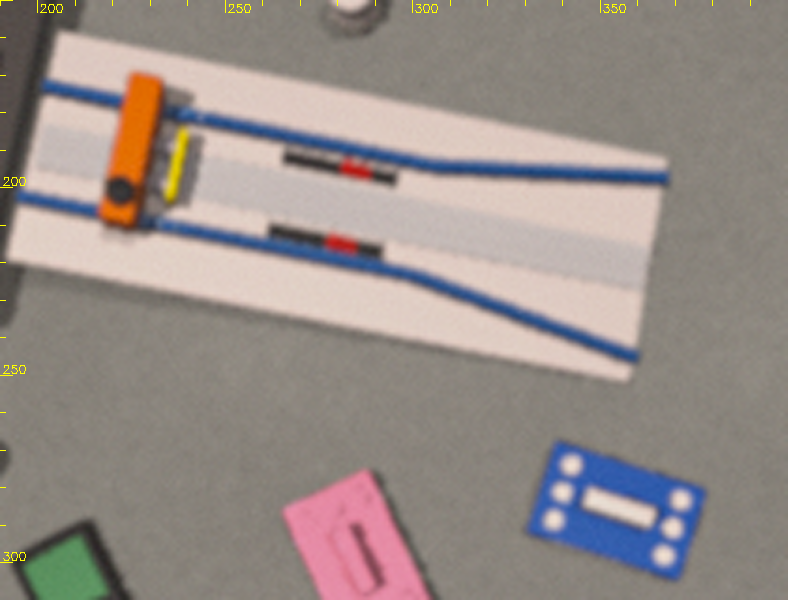

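View pics/scenec.png

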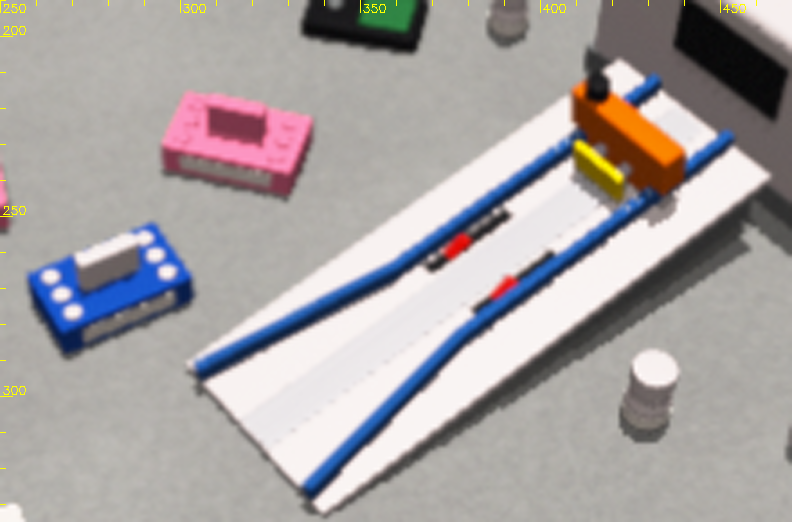

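Candidates: blue block with a white fin (top px 355,286), and two pink ones (286,299) and (367,353). The crops confirm that the blue one with the white fin, robot's side of the ramp and roughly along it, is the cassette. I also read the ramp corners from both crops.

```bash
cat >> h.py <<'E'
from scipy.optimize import least_squares
from plant import bot,capture,camera_info
CI={n:camera_info(n) for n in("scene","top")}
def proj(n,P,T=None):
    c=CI[n]; T=c["camera_from_world"]; 
    K=np.array([[c["fx"],0,c["cx"]],[0,c["fy"],c["cy"]],[0,0,1]])
    return cv2.projectPoints(np.float64(P).reshape(-1,3),cv2.Rodrigues(T[:3,:3])[0],T[:3,3],K,c["dist_coeffs"])[0][:,0]
def place(p,L): # p=x,y,yaw ; L local pts
    c,s=np.cos(p[2]),np.sin(p[2]); L=np.float64(L)
    return L@np.array([[c,s,0],[-s,c,0],[0,0,1]])+[p[0],p[1],0]
def fit(obs,p0):
    f=lambda p:np.concatenate([(proj(n,place(p,L))-np.float64(u)).ravel() for n,L,u in obs])
    r=least_squares(f,p0); return r.x,np.round(r.fun.reshape(-1,2),1)
E
cat > m.py <<'E'
from h import *
ca,sa=np.cos(.14),np.sin(.14)
S=lambda s,y,h=0:[s*ca-h*sa,y,.008+s*sa+h*ca]
R=[S(0,.075),S(0,-.075),S(.4,.075),S(.4,-.075)]
r,e=fit([("top",R,[(358,251.6),(367.9,192.1),(192.1,219.9),(205.5,158)]),("scene",R,[(302.8,292.2),(339.4,332.5),(422.2,206.7),(463.9,238.9)])],[.5,-.15,1.6])
print("ramp",r[:2],np.degrees(r[2]),e.tolist())
C=[(.05,.03,.026),(-.05,.03,.026),(-.05,-.03,.026),(.05,-.03,.026)]
F=[(.022,.006,.054),(-.022,.006,.054),(-.022,-.006,.054),(.022,-.006,.054)]
C=[C[i] for i in(3,2,1,0)]; F=[F[i] for i in (3,2,1,0)]
c,e=fit([("top",C+F,[(339.3,267.3),(378.3,280.4),(371.3,304.7),(330.5,292.1),(346.8,279.6),(365.5,285.7),(363.9,291.1),(345.2,285.5)]),("scene",[C[2],C[3],C[0]],[(258.3,268.1),(292.2,252.2),(303.1,269.7)])],[.45,-.15,1.3])
print("cass",c[:2],np.degrees(c[2]),e.tolist())
E
python3 m.py
```

```text
ramp [ 0.60904063 -0.18426902] 80.99010521632306 [[-0.3, -0.4], [-0.4, -0.5], [-0.7, -1.1], [-0.3, 0.2], [-1.4, -0.6], [0.1, 0.5], [-0.7, 0.2], [-0.6, 0.2]]
cass [ 0.45051971 -0.16524458] 72.59537388797881 [[-0.8, -0.3], [0.7, -0.1], [-0.0, -0.0], [0.0, -0.9], [0.4, -0.2], [-0.0, -0.3], [-0.0, -0.7], [0.3, -1.1], [-2.1, -1.7], [-0.1, -0.3], [-0.3, -2.2]]
```

```bash
cat >> h.py <<'E'
def go(pos,zyaw):
    s=bot.get_state();R=s["eef_rot"];d=R.T@(np.float64(pos)-s["position"])*1000
    y=np.degrees(np.arctan2(R[1,2],R[0,2]))
    print("t",round(s["time_s"],2),"pos",s["position"].round(4),"F",s["wrist_force"].round(2),"w",round(s["grip_width"],4),"tilt",R[2].round(4),"\nshift",d.round(1),"turn",round(((y-zyaw)+180)%360-180,2))
E
python3 -c "
from h import *
go([.4505,-.1652,.32],-17.4)"
```

```text
t 0.1 pos [0.2209 0.6111 0.4036] F [ 0.12  0.05 -0.24] w 0.0856 tilt [-2.0e-04 -1.0e+00 -1.9e-03] 
shift [ 479.8   84.7 -651.9] turn 87.53
```

```bash
python3 -m creep '27 0 -36 5;54 0 -72 10;81 0 -108 15;108 0 -144 20;135 0 -180 25;162 0 -216 30;189 0 -252 35;216 0 -288 40;243 0 -324 45;270 0 -360 50;297 0 -396 55;320 0 -435 60' 1 30; python3 -c "
from h import *
go([.4505,-.1652,.32],-17.4)"
```

```text
time_s: 1.3
position: [0.3739, 0.0915, 0.4041]
eef_rot: [[0.173, -0.0, 0.985], [-0.985, -0.002, 0.173], [0.002, -1.0, -0.001]]
wrist_force: [0.9, 0.3, -0.1]
grip_width: 0.0857
t 1.3 pos [0.3739 0.0915 0.4041] F [ 0.85  0.3  -0.07] w 0.0857 tilt [ 1.6e-03 -1.0e+00 -8.0e-04] 
shift [265.9  84.5  31.2] turn 27.34
```

```bash
python3 -m creep '40 12 5 5;80 24 10 10;120 36 15 15;160 48 20 20;200 60 25 24;235 72 29 27.3;266 84 31 27.3;266 84 31 27.3;266 84 31 27.3;266 84 31 27.3'; python3 -c "
from h import *
import cv2
go([.4505,-.1652,.203],-17.4)
im=capture('wrist');cv2.imwrite('pics/w1.png',im[:,:,::-1])
crop(im[:,:,::-1].copy(),'pics/w1c.png',0,0,640,480,1.25)
s=bot.get_state();ci=camera_info('wrist');H=ci['hand_eye']
R=s['eef_rot']@H[:3,:3];t=s['eef_rot']@H[:3,3]+s['position'];T=np.eye(4);T[:3,:3]=R.T;T[:3,3]=-R.T@t
CI['wrist']=dict(ci,camera_from_world=T)
print(proj('wrist',place([.4505,-.1652,np.radians(72.6)],[(0,0,.054),(.022,0,.054),(-.022,0,.054),(.05,.03,.026),(.05,-.03,.026),(-.05,.03,.026)])).round(1).tolist())
"
```

```text
time_s: 2.3
position: [0.4502, -0.1648, 0.3206]
eef_rot: [[-0.298, -0.0, 0.955], [-0.955, -0.002, -0.298], [0.002, -1.0, -0.0]]
wrist_force: [0.1, -0.6, -0.3]
grip_width: 0.0853
t 2.3 pos [ 0.4502 -0.1648  0.3206] F [ 0.06 -0.58 -0.3 ] w 0.0853 tilt [ 0.0016 -1.     -0.    ] 
shift [1.000e-01 1.176e+02 4.000e-01] turn 0.07
[[317.3, 251.3], [317.4, 218.2], [317.3, 282.7], [273.2, 168.1], [361.8, 168.3], [277.7, 302.3]]
```

View pics/w1c.png

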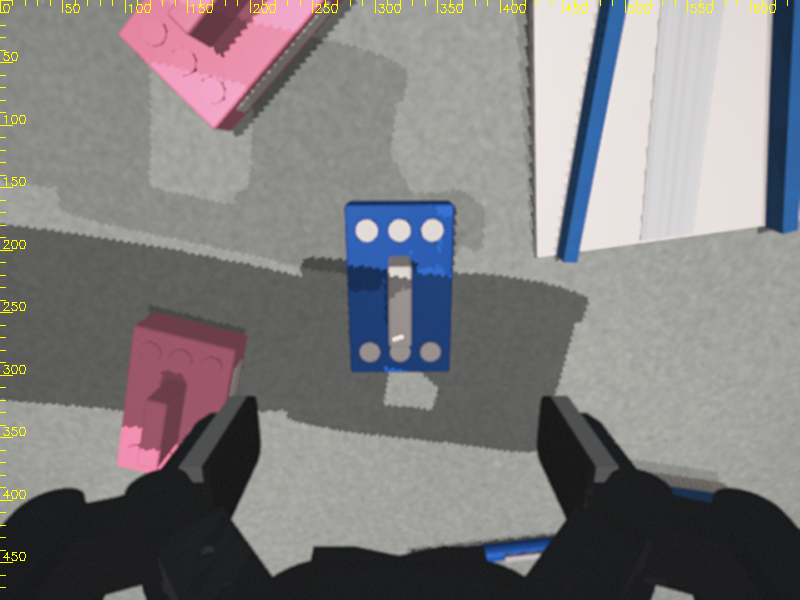

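The blue cassette's corners show about 2 px right and 5 px above the prediction (276,163 / 362,164 / 281,297). That puts it about 2–3 mm farther uphill and 1.5 mm to the right, and the fingers are clear of the pink blocks. Descend and pinch.

```bash
python3 -m creep '-2.5 25 1.5 0;-2.5 55 1.5 0;-2.5 80 1.5 0;-2.5 100 1.5 0;-2.5 110 1.5 0;-2.5 116 1.5 0;-2.5 116 1.5 0;-2.5 116 1.5 0' 0.6 30 && python3 -m creep '0 0 0 0;0 0 0 0;0 0 0 0;0 0 0 0;0 0 0 0;0 0 0 0;0 0 0 0;0 0 0 0' 0 30; python3 -c "
from h import *
go([.4505,-.1652,.203],-17.4)"
```

```text
time_s: 3.15
position: [0.453, -0.1629, 0.2059]
eef_rot: [[-0.297, 0.002, 0.955], [-0.955, -0.003, -0.297], [0.002, -1.0, 0.002]]
wrist_force: [-0.2, 0.3, 0.4]
grip_width: 0.0512
time_s: 3.95
position: [0.4533, -0.1631, 0.2068]
eef_rot: [[-0.297, 0.002, 0.955], [-0.955, -0.003, -0.297], [0.002, -1.0, 0.003]]
wrist_force: [-2.3, 1.5, 5.7]
grip_width: 0.0116
t 3.95 pos [ 0.4533 -0.1631  0.2068] F [-2.32  1.55  5.7 ] w 0.0116 tilt [ 0.0022 -1.      0.0031] 
shift [ 2.9  3.8 -2. ] turn 0.12
```

```bash
python3 -m creep '0 -25 0 0;0 -60 0 0;0 -74 0 0;0 -74 0 0' 0 30; python3 -c "
from h import *
go([.6187,-.1236,.28],-9)"
```

```text
time_s: 4.35
position: [0.4538, -0.1632, 0.2827]
eef_rot: [[-0.297, 0.007, 0.955], [-0.955, -0.005, -0.297], [0.003, -1.0, 0.008]]
wrist_force: [-0.3, -0.6, -2.8]
grip_width: 0.0115
t 4.35 pos [ 0.4538 -0.1632  0.2827] F [-0.26 -0.64 -2.77] w 0.0115 tilt [ 0.0029 -1.      0.0079] 
shift [-86.8   3.6 145.7] turn -8.28
```

```bash
python3 -m creep '-15 0 25 -1.5;-32 0 52 -3;-48 0 80 -5;-64 0 108 -6.5;-78 0 130 -8;-87 2 146 -8.3;-87 2 146 -8.3;-87 2 146 -8.3;-87 2 146 -8.3'; python3 -c "
from h import *
go([.6187,-.1236,.28],-9)
im=capture('wrist');crop(im[:,:,::-1].copy(),'pics/w2c.png',100,0,640,400,1.45)
s=bot.get_state();ci=camera_info('wrist');H=ci['hand_eye']
R=s['eef_rot']@H[:3,:3];t=s['eef_rot']@H[:3,3]+s['position'];T=np.eye(4);T[:3,:3]=R.T;T[:3,3]=-R.T@t
CI['wrist']=dict(ci,camera_from_world=T)
ca,sa=np.cos(.14),np.sin(.14)
S=lambda s,y,h=0:[s*ca-h*sa,y,.008+s*sa+h*ca]
p=[.60904,-.18427,np.radians(80.99)]
print(proj('wrist',place(p,[S(.15,0),S(.15,.032,.014),S(.15,-.032,.014),S(.2,.032,.014),S(.2,-.032,.014),S(.3,.075),S(.1,0.04,.014),S(.1,-.04,.014)])).round(1).tolist())
"
```

```text
time_s: 5.25
position: [0.618, -0.1235, 0.2798]
eef_rot: [[-0.156, 0.004, 0.988], [-0.988, -0.004, -0.156], [0.004, -1.0, 0.004]]
wrist_force: [0.1, 0.2, -4.0]
grip_width: 0.0112
t 5.25 pos [ 0.618  -0.1235  0.2798] F [ 0.05  0.2  -4.01] w 0.0112 tilt [ 0.0038 -1.      0.0043] 
shift [-0.  -0.2  0.7] turn -0.0
[[315.3, 104.2], [251.8, 106.9], [378.7, 107.0], [243.0, -13.0], [386.8, -12.6], [101.0, -355.0], [244.2, 201.4], [386.6, 201.4]]
```

View pics/w2c.png

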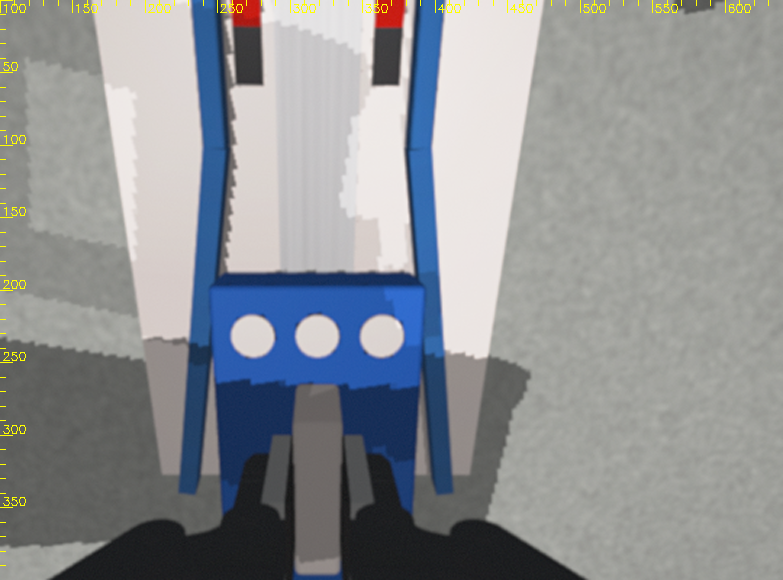

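Lane middle (inner guide edges at the kink, 257 and 381 px, mid 319.3) and cassette middle (319.0) coincide, with the yaw aligned too. Lower it.

```bash
python3 -m creep '0 20 0 0;0 40 0 0;0 44 0 0;0 46 0 0;0 48 0 0;0 48 0 0' 0 20; python3 -m creep '0 2 0 0;0 2 0 0' ; python3 -m creep '0 2 0 0;0 2 0 0' 
```

```text
time_s: 5.9
position: [0.6186, -0.124, 0.2334]
eef_rot: [[-0.157, 0.006, 0.988], [-0.988, -0.005, -0.157], [0.004, -1.0, 0.007]]
wrist_force: [0.3, 0.2, -3.4]
grip_width: 0.0113
time_s: 6.1
position: [0.6188, -0.1241, 0.2321]
eef_rot: [[-0.157, 0.007, 0.988], [-0.988, -0.005, -0.157], [0.004, -1.0, 0.008]]
wrist_force: [0.1, -0.2, -2.8]
grip_width: 0.0117
time_s: 6.3
position: [0.619, -0.1242, 0.2303]
eef_rot: [[-0.157, 0.008, 0.988], [-0.988, -0.006, -0.157], [0.004, -1.0, 0.009]]
wrist_force: [1.0, 0.7, -2.4]
grip_width: 0.0111
```

```bash
for i in 1 2; do :; done; python3 -m creep '0 2 0 0;0 3 0 0;0 3 0 0'; python3 -m creep '0 2 0 0;0 3 0 0;0 3 0 0'; python3 -m creep '0 1 0 0;0 2 0 0;0 2 0 0'
```

```text
time_s: 6.6
position: [0.6194, -0.1248, 0.2291]
eef_rot: [[-0.156, 0.009, 0.988], [-0.988, -0.007, -0.156], [0.006, -1.0, 0.01]]
wrist_force: [-3.3, -2.2, 5.5]
grip_width: 0.0117
time_s: 6.9
position: [0.6196, -0.1257, 0.2276]
eef_rot: [[-0.156, 0.008, 0.988], [-0.988, -0.009, -0.156], [0.008, -1.0, 0.01]]
wrist_force: [-4.8, -3.8, 6.8]
grip_width: 0.0116
time_s: 7.2
position: [0.6197, -0.1263, 0.2265]
eef_rot: [[-0.155, 0.008, 0.988], [-0.988, -0.011, -0.155], [0.009, -1.0, 0.01]]
wrist_force: [-4.2, -3.0, 5.8]
grip_width: 0.0114
```

```bash
python3 -m creep '0 2 0 0;0 4 0 0;0 4 0 0'; python3 -m creep '0 0 0 0;0 0 0 0;0 0 0 0;0 0 0 0' 0.35; python3 -m creep '0 0 0 0;0 0 0 0' ; python3 - <<'E'
from h import *
im=capture('scene')[:,:,::-1].copy();crop(im,'pics/s2.png',270,180,470,330,3.8)
E
```

```text
time_s: 7.5
position: [0.6199, -0.1276, 0.2238]
eef_rot: [[-0.154, 0.008, 0.988], [-0.988, -0.014, -0.154], [0.013, -1.0, 0.01]]
wrist_force: [-5.4, -6.3, 6.7]
grip_width: 0.0112
time_s: 7.9
position: [0.62, -0.1273, 0.2235]
eef_rot: [[-0.154, 0.008, 0.988], [-0.988, -0.014, -0.154], [0.012, -1.0, 0.01]]
wrist_force: [0.2, -0.0, 0.4]
grip_width: 0.0301
time_s: 8.1
position: [0.6199, -0.1272, 0.2233]
eef_rot: [[-0.154, 0.008, 0.988], [-0.988, -0.014, -0.154], [0.012, -1.0, 0.01]]
wrist_force: [-0.9, -0.8, -0.5]
grip_width: 0.0303
```

View pics/s2.png

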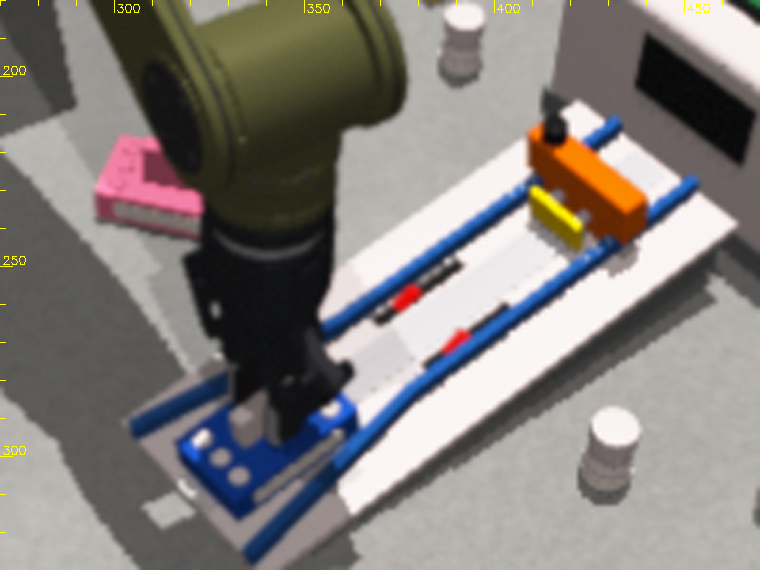

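The cassette lies flat at the low end between the guides. Now retreat upwards, move behind its trailing end, close the fingers and lower them.

```bash
python3 -m creep '0 -10 0 0;0 -35 0 0;0 -60 0 0;15 -65 0 0;50 -65 0 0;85 -65 0 0;90 -65 0 0;90 -65 0 0' ; python3 -m creep '0 0 0 0;0 20 0 0;0 50 0 0;0 75 0 0;0 88 0 0;0 92 0 0;0 92 0 0;0 92 0 0' 0 40; python3 -c "
from h import *
go([.61,-.1843,.195],-9)
im=capture('top')[:,:,::-1].copy();crop(im,'pics/t3.png',190,140,400,300,3.75)"
```

```text
time_s: 8.95
position: [0.6049, -0.2168, 0.2889]
eef_rot: [[-0.157, 0.008, 0.988], [-0.988, -0.013, -0.157], [0.012, -1.0, 0.01]]
wrist_force: [-0.1, 1.1, 0.6]
grip_width: 0.03
time_s: 9.75
position: [0.6064, -0.2181, 0.1985]
eef_rot: [[-0.156, 0.01, 0.988], [-0.988, -0.014, -0.156], [0.013, -1.0, 0.012]]
wrist_force: [0.6, -0.5, -0.7]
grip_width: -0.0001
t 9.75 pos [ 0.6064 -0.2181  0.1985] F [ 0.62 -0.51 -0.71] w -0.0001 tilt [ 0.0127 -0.9998  0.012 ] 
shift [-34.    3.   -1.7] turn 0.02
```

View pics/t3.png

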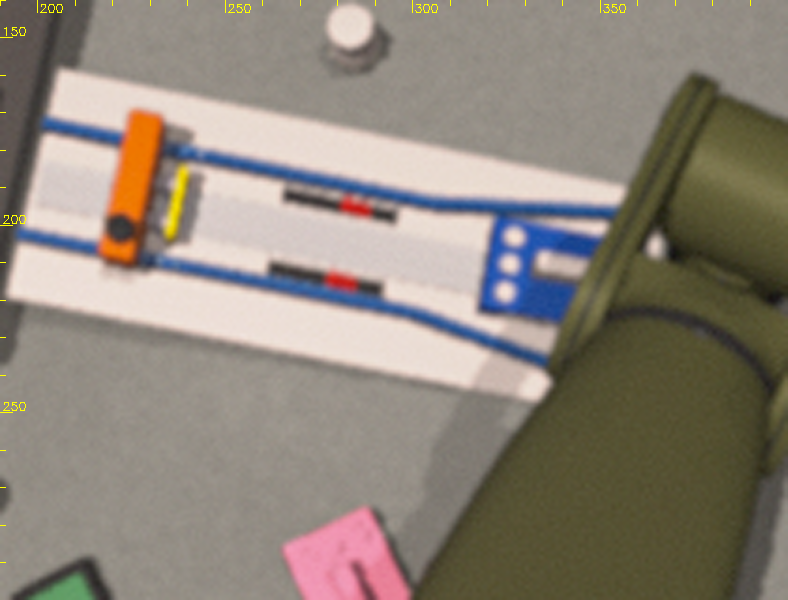

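```bash
python3 -m creep '0 3 1 0;-5 3 1 0;-10 2.5 1 0;-15 2 1 0;-20 1 1 0;-25 0 1 0;-30 -1 1 0;-34 -1.5 1 0;-38 -2 1 0;-42 -2.5 1 0;-46 -3 1 0;-50 -3.8 1 0'; python3 -m creep '-3 -.5 0 0;-6 -.9 0 0;-9 -1.3 0 0;-12 -1.8 0 0;-15 -2.2 0 0;-18 -2.7 0 0;-21 -3.1 0 0;-24 -3.6 0 0;-27 -4.1 0 0;-30 -4.6 0 0'; python3 -c "
from h import *
go([.61,-.1843,.195],-9)"
```

```text
time_s: 11.0
position: [0.6153, -0.1689, 0.2021]
eef_rot: [[-0.157, 0.011, 0.988], [-0.988, -0.015, -0.156], [0.013, -1.0, 0.013]]
wrist_force: [-0.6, -2.2, 0.3]
grip_width: 0.0
time_s: 12.0
position: [0.6199, -0.139, 0.2063]
eef_rot: [[-0.157, 0.01, 0.988], [-0.988, -0.015, -0.157], [0.013, -1.0, 0.013]]
wrist_force: [-0.6, -4.1, 1.8]
grip_width: -0.0005
t 12.0 pos [ 0.6199 -0.139   0.2063] F [-0.57 -4.07  1.82] w -0.0005 tilt [ 0.0131 -0.9998  0.0126] 
shift [46.2 11.9 -2.9] turn -0.01
```

```bash
python3 -m creep '-4 0 -.5 0;-8 0 -1 0;-12 0 -1.5 0;-16 0 -1.5 0;-20 0 -1.5 0;-24 0 -1.5 0;-28 -.4 -1.5 0;-32 -1 -1.5 0;-36 -1.5 -1.5 0;-40 -2.1 -1.5 0;-44 -2.7 -1.5 0;-48 -3.3 -1.5 0'; python3 -m creep '-4 -.6 0 0;-8 -1.2 0 0;-12 -1.8 0 0;-16 -2.4 0 0;-20 -3.0 0 0;-24 -3.6 0 0;-28 -4.2 0 0;-32 -4.8 0 0;-36 -5.4 0 0;-40 -6 0 0;-44 -6.6 0 0;-48 -7.2 0 0'; python3 -c "
from h import *
go([.61,-.1843,.195],-9)
im=capture('scene')[:,:,::-1].copy();crop(im,'pics/s4.png',320,170,480,290,4.8)"
```

```text
time_s: 13.2
position: [0.6267, -0.0924, 0.211]
eef_rot: [[-0.156, 0.013, 0.988], [-0.988, -0.019, -0.156], [0.016, -1.0, 0.016]]
wrist_force: [-2.1, -8.7, 6.0]
grip_width: 0.0003
time_s: 14.4
position: [0.6333, -0.0456, 0.2175]
eef_rot: [[-0.156, 0.009, 0.988], [-0.988, -0.022, -0.155], [0.02, -1.0, 0.012]]
wrist_force: [-6.3, -8.9, 6.3]
grip_width: -0.0001
t 14.4 pos [ 0.6333 -0.0456  0.2175] F [-6.32 -8.88  6.32] w -0.0001 tilt [ 0.0199 -0.9997  0.0118] 
shift [140.2  25.2  -1.7] turn 0.07
```

View pics/s4.png

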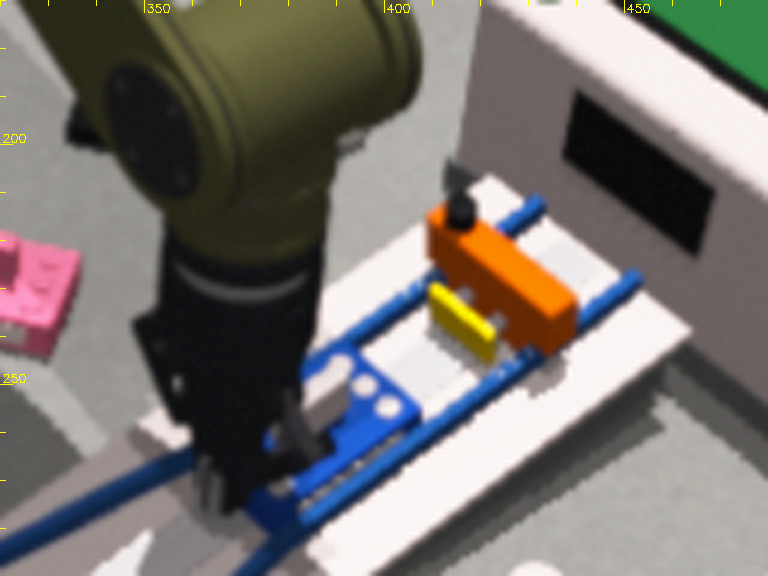

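Cassette sits flat between the parallel guides, about 55 mm short of the yellow stop. There is some down and side load in the push, so I'll relieve it while advancing.

```bash
python3 -m creep '-2 -1.5 -.5 0;-4 -2 -1 0;-7 -2.5 -1 0;-10 -3 -1 0;-13 -3.5 -1 0;-16 -4 -1 0;-19 -4.5 -1 0;-22 -5 -1 0;-25 -5.5 -1 0;-28 -6 -1 0;-30 -6.3 -1 0'; python3 -m creep '-1 -.15 0 0;-2 -.3 0 0;-3 -.5 0 0;-4 -.6 0 0;-5 -.8 0 0;-6 -1 0 0'; python3 -m creep '-1 -.15 0 0;-2 -.3 0 0;-3 -.5 0 0;-4 -.6 0 0;-5 -.8 0 0;-6 -1 0 0'
```

```text
time_s: 15.55
position: [0.637, -0.0149, 0.2234]
eef_rot: [[-0.155, 0.009, 0.988], [-0.988, -0.021, -0.155], [0.019, -1.0, 0.012]]
wrist_force: [-0.0, -2.6, -0.5]
grip_width: 0.0003
time_s: 16.15
position: [0.6379, -0.0089, 0.2242]
eef_rot: [[-0.155, 0.009, 0.988], [-0.988, -0.021, -0.155], [0.019, -1.0, 0.012]]
wrist_force: [-0.3, -0.8, -0.9]
grip_width: -0.0
time_s: 16.75
position: [0.6389, -0.0029, 0.2251]
eef_rot: [[-0.155, 0.009, 0.988], [-0.988, -0.021, -0.155], [0.019, -1.0, 0.012]]
wrist_force: [-1.3, -2.2, -0.6]
grip_width: -0.0003
```

```bash
for k in 1; do python3 -m creep '-1 -.15 0 0;-2 -.3 0 0;-3 -.5 0 0;-4 -.6 0 0'; python3 -m creep '-1 -.15 0 0;-2 -.3 0 0;-3 -.5 0 0;-3 -.5 0 0'; python3 -m creep '-1 -.15 0 0;-2 -.3 0 0;-3 -.5 0 0;-3 -.5 0 0'; done | grep -E 'position|force'
```

```text
position: [0.6395, 0.0012, 0.2257]
wrist_force: [0.7, -1.7, 0.6]
position: [0.64, 0.0043, 0.2262]
wrist_force: [-0.5, -1.8, -0.6]
position: [0.6401, 0.0066, 0.2262]
wrist_force: [-1.2, -6.5, -0.8]
```

```bash
for k in 1; do python3 -m creep '-.5 -.1 0 0;-1 -.2 0 0;-1.5 -.2 0 0;-1.5 -.2 0 0'; python3 -m creep '-.5 -.1 0 0;-1 -.2 0 0;-1.5 -.2 0 0;-1.5 -.2 0 0'; done | grep -E 'position|force'
```

```text
position: [0.6401, 0.0073, 0.226]
wrist_force: [-2.4, -6.7, -1.7]
position: [0.64, 0.008, 0.2258]
wrist_force: [-1.9, -8.0, -1.2]
```

```bash
for k in 1; do python3 -m creep '-.5 0 0 0;-1 0 0 0;-1.5 -.1 -.2 0;-2 -.1 -.3 0'; python3 -m creep '-.5 0 0 0;-1 0 0 0;-1.5 0 0 0;-2 0 0 0'; done | grep -E 'position|force'
```

```text
position: [0.64, 0.0091, 0.2258]
wrist_force: [-1.3, -8.9, -1.3]
position: [0.6402, 0.0101, 0.2256]
wrist_force: [0.2, -9.2, -1.0]
```

```bash
for k in 1; do python3 -m creep '-.5 0 0 0;-1 0 0 0;-1.5 -.1 0 0;-2 -.1 0 0;-2 -.1 0 0'; python3 -m creep '-.5 0 0 0;-1 0 0 0;-1.5 0 0 0;-2 0 0 0;-2 0 0 0'; done | grep -E 'position|force'
```

```text
position: [0.6404, 0.0109, 0.2256]
wrist_force: [-1.7, -8.6, -1.5]
position: [0.6406, 0.0117, 0.2255]
wrist_force: [-1.8, -10.4, -0.0]
```

```bash
(python3 -m creep '-.5 0 0 0;-1 0 0 0;-1.5 -.1 0 0;-2 -.1 0 0;-2 -.1 0 0;-2 -.1 0 0';python3 -m creep '1 0 0 0;2 0 0 0;2 0 0 0'; python3 -m creep '1 0 0 0;2 0 0 0;2 0 0 0';python3 -m creep '1 0 0 0;2 0 0 0;3 0 0 0;3 0 0 0')| grep -E 'position|force'
```

```text
position: [0.6408, 0.0125, 0.2256]
wrist_force: [-1.6, -10.3, -0.8]
position: [0.6407, 0.011, 0.226]
wrist_force: [0.3, 1.1, -0.5]
position: [0.6404, 0.0092, 0.2262]
wrist_force: [0.5, 0.6, -0.4]
position: [0.6399, 0.006, 0.2263]
wrist_force: [-1.0, 0.3, 0.0]
```

Force vanished within 1.5 mm of backing off, so the catches seem to be holding it. Retreat and look.

```bash
python3 -m creep '10 -5 0 0;25 -15 0 0;40 -40 0 0;60 -75 0 0;90 -110 0 0;120 -120 0 0;160 -120 0 0;200 -120 0 0;240 -120 0 0;260 -120 0 0;260 -120 0 0'|head -2; python3 - <<'E'
from h import *
a=capture('top')[:,:,::-1].copy();b=capture('scene')[:,:,::-1].copy()
crop(a,'pics/a.png',190,140,320,230,6);crop(b,'pics/b.png',340,190,470,275,6)
cv2.imwrite('pics/f.png',cv2.resize(np.vstack([cv2.imread('pics/a.png'),cv2.imread('pics/b.png')]),None,fx=.57,fy=.57,interpolation=cv2.INTER_AREA))
E
```

```text
time_s: 23.25
position: [0.5992, -0.2489, 0.3578]
```

View pics/f.png

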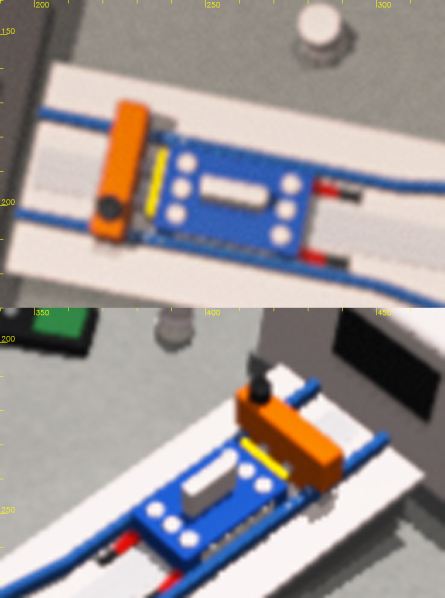

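Both views show the cassette flat between the guides, leading end on the yellow plate and both red catches showing directly behind its trailing end (top px ≈282,195 and 279,216). Handing in.

```bash
python3 -c "
from plant import workorder,bot
print(bot.get_state()['wrist_force'],workorder.finish_job())"
```

```text
the job is handed in; nothing more can be done
[ 1.09248748  0.24855326 -0.30505963] None
```

I set the blue cassette on the low end of the ramp between the guides. I then pushed it up with closed fingers against its trailing end until it sat behind the catches, and handed the job in at about 23 s.

- **Stop contact:** the push force jumped to about 6.5 N when the cassette reached the stop. I then pressed it back roughly 5–6 mm in small steps. The wrist read about 10.4 N at most during that press, sliding friction included, well below the 20 N limit.
- **Catches:** when I backed off, the force fell to zero within 1.5 mm. The last top and scene pictures show the cassette flat against the yellow stop, with both red catches behind its trailing end and the arm clear of it.
- **Not checked:** the stop's force on the cassette can't be read directly. That it is held with more than 3 N follows only from the catches being up behind it.
- **Other things on the counter:** I felt no unexpected contact and nothing looked disturbed in the areas I viewed, but I did not re-measure each item.
- **Disagreements:** my fitted ramp position was about 2 mm off sideways from the wrist camera's view, so I followed the wrist camera. Partway up, the push also carried about 6 N of sideways and downward load, which I relieved before feeling for the stop.

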